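# Shut and lock the filter bay of a bench dust extractor

## Task

The filter bay of the dust extractor has been left open. With the fingertips only, push its sliding cover fully shut, then set a fingertip in the slot of the round quarter-turn fastener on the cover and turn it clockwise (seen from above) as far as it goes, so that the cover is locked. Grasp and lift nothing, and leave the jars, bowl, bottles and tools around it where they stand.

Things in the scene. Friction and masses are not known exactly. Their poses are not given: they have to be found in the camera images.
- unit: Dust extractor: white box fixed to the table, 200 mm (its x) by 340 mm (its y), flat deck 75 mm above the table. Origin: centre of its underside. The open filter bay is in the deck's +y half. The cover slides along the unit's y on the deck, between two metal rails (18 mm high, at x = -87 and +87 mm), and shuts towards +y against a stop.
- cover (a joint): How far the cover is open, m: 0 shut, 0.115 at most, starts at 0.05 to 0.11. Slides at about 2.5 N, stays where left. White plate 150 x 150 x 26 mm, underside 75 mm and top 101 mm above the table, centred on the unit's x = 0, y = 75 mm minus this value. Push it shut on its rear (-y) edge face or with a finger in the fastener.
- cover_edge (a point): Middle of the top of the cover's rear (-y) edge, 101 mm above the table; the upright edge face below it is 26 mm high and moves with the cover. Axes as the unit's.
- dial (a joint): Fastener angle, rad: 0 unlocked (slot along the unit's y), grows clockwise seen from above to 1.571 at its stop, locked (slot along the unit's x). Starts at 0 to 0.3; turns at about 0.12 N m, stays where left. A cam tongue below, in line with the slot, swings from the +y to the +x side and hooks behind the end of the +x rail, which it can do only with the cover (nearly) shut.
- slot (a point): Centre of the fastener's top face, 101 mm above the table, in the middle of the cover: a metal disc 124 mm across, flush with the cover, with one straight slot across its middle, 40 mm wide, 105 mm long, closed at its ends, 20 mm deep (floor 81 mm above the table). The point's y axis lies along the slot. A fingertip in the slot 30 mm from the centre, swept in an arc, turns it.
- cream_jar: Bystander, to be left alone: brown glass jar, 58 mm across, 62 mm tall. Origin: at its middle, on the table.
- lotion_jar: Bystander, to be left alone: clear jar, 52 mm across, 75 mm tall. Origin: at its middle, on the table.
- tub: Bystander, to be left alone: white tub, 72 mm across, 60 mm tall. Origin: at its middle, on the table.
- spatula: Bystander, to be left alone: spatula 170 mm long lying flat along its x. Origin: at its middle, on the table.
- beaker: Bystander, to be left alone: glass beaker, 80 mm across, 100 mm tall. Origin: at its middle, on the table.
- bowl: Bystander, to be left alone: white ceramic bowl, 120 mm across, 45 mm tall. Origin: at its middle, on the table.
- spray: Bystander, to be left alone: white trigger spray bottle, 74 mm across, 215 mm tall. Origin: at its middle, on the table.

How it is judged:
At the end, for the whole second after the job is handed in: The cover is shut (less than 4 mm open), the fastener is turned to within 0.12 rad of its locked stop and at rest, and every bystander stands within 30 mm of where it was (value of joint cover below 0.004 m and value of joint dial above 1.45 rad and velocity of joint dial between -0.05 and 0.05 rad/s and distance of each of cream_jar, lotion_jar, tub, spatula, beaker, bowl, spray from where it was at the start of the episode below 0.03 m); the robot touches nothing.
It fails at once if a bystander was lifted, carried or pushed more than 30 mm (distance of any of cream_jar, lotion_jar, tub, spatula, beaker, bowl, spray from where it was at the start of the episode above 0.03 m).
It fails at once if a bystander was tipped over (angle between any of cream_jar, lotion_jar, tub, spatula, beaker, bowl, spray's own z axis and vertical above 0.5 rad).
It also fails if it takes over 50 s, if anything falls off the work surface, if the arm or the gripper's body presses on something with over 40 N, if the wrist force passes 120 N, or if a joint passes its speed limit or range.

## Robot

A 7-joint arm with a two-finger parallel gripper is mounted at the origin on the work surface. World frame = base frame: x ahead of the robot, y to its left, z up, the work surface at z = 0. Lengths are in m, angles in rad, forces in N, time in s.
With the tool pointing down it reaches from about 0.4 to 0.9 m from the base axis. Payload 5.5 kg.
Tool frame: the origin (TCP) lies midway between the tips of the shut fingers; the grasp point (between the pads) lies 19 mm behind it (manip.grip_depth is the distance from the TCP to the grasp point, in m); z points along the fingers, x is the direction in which the jaws open and shut, and the axes are right-handed (so a half turn about z gives the same grasp; the last joint's range is limited). The gripper opens to 92 mm and grips with 3 to 60 N. Pads are 19 mm wide; open, the fingers measure 130 mm over their backs; the gripper's body (75 mm by 190 mm) begins 47 mm behind the grasp point.
Start: joints at [-0.866, 0.501, -0.427, 1.55, 0.221, 1.138, -0.21], TCP at [0.278, 0.588, 0.227] pointing down, gripper open.
Joint ranges: [-2.88, 2.88], [-0.31, 2.03], [-1.54, 1.56], [0.2, 2.42], [-1.41, 4.55], [0.19, 2.02], [-2.57, 2.57]. Speed limits (rad/s): [2.57, 2.57, 3.14, 3.14, 3.14, 3.14, 3.14].

## Interface

Orientations are given as a unit quaternion [x, y, z, w].
In Python, from bench import manip, effector, viewer gives the robot as it stands. Calls block until the motion is done:
- manip.move_pose(position, orientation): joint-space move of the TCP to a pose.
- manip.servo_line(position, ori=None, vel=0.15): straight line of the TCP; ori=None keeps the orientation; vel is the mean speed in m/s.
- manip.movej(angles): joint-space move.
- effector.open_jaws() and effector.close(f_grip=None): open the fingers fully, or close them until they stop; f_grip is the grip in N (None keeps the last).
- manip.sleep(seconds).
- manip.solve_ik(position, orientation): joint angles nearest the present ones, or None.
- viewer.get_image(name): name is "scene" or "side" or "wrist"; returns the picture (384x512x3 uint8, red, green, blue); there is no depth.
- viewer.get_calibration(name): a dict with "vfov" (degrees; the focal length in pixels is half the picture's height over the tangent of half this angle, whatever the lens; pixels are square), "cx", "cy" (the principal point, pixels), "dist_coeffs" ([k1, k2, p1, p2, k3] as OpenCV has them; the pictures are not rectified), "eye" and "attitude" of the camera in the world. Camera axes: x right, y down, z forward; pixel columns grow to the right and rows downward; lengths in m; the calibration is good to about 2 mm. A picture is of the moment at which its call begins: read the wrist's pose just before it. get_calibration takes no time and is no camera call; for the wrist camera it gives the pose at the moment of the call.
A pose or a line that the arm cannot do raises manip.PlanningError and nothing moves.
- manip.hand_in(): hands the job in, once; it reports no verdict.
Readings, each from a call of its own:
- manip.current_clock(): time.
- manip.current_q(): joint angles.
- manip.current_joint_velocities(): joint speeds.
- manip.current_tau(): joint torques, N m.
- manip.current_tool_pos(): TCP position.
- manip.current_tcp_rot(): TCP orientation.
- manip.current_force(): force on the tool from outside, world axes, zero at the start.
- manip.current_wrist_torque(): the same for the moment, N m.
- manip.current_finger_gap(): finger opening in m.
Only numpy, scipy, OpenCV 4.12 (cv2) and the standard library are available. Lean on these libraries where they do the work, as an engineer would, in place of code of your own. Each camera call takes 0.05 s, during which the arm holds its last target.

## Working session

There is one attempt and no reset: what is moved stays moved. The work goes in short steps, each a Python script; the robot and the scene stay as the last script left them, time stands still between calls to the robot, and variables do not carry over. Pictures are saved under pics/ and viewed, and the job is handed in when it is done.

```bash
mkdir -p pics; cat > h.py <<'E'
from bench import manip, effector, viewer
import numpy as np, cv2
from scipy.spatial.transform import Rotation as R
E
python3 - <<'E'
from h import *
for n in ["scene","side","wrist"]:
    c=viewer.get_calibration(n); print(n,c)
    cv2.imwrite(f"pics/{n}0.png",viewer.get_image(n)[:,:,::-1])
print(manip.current_tcp_rot(),manip.current_clock(),manip.current_finger_gap())
E
```

```text
scene {'vfov': 51.36292402368485, 'cx': 256.5026968841774, 'cy': 197.08428922584326, 'dist_coeffs': array([-0.13606535,  0.        ,  0.        ,  0.        ,  0.        ]), 'eye': array([ 1.41710606, -0.33988725,  0.7456889 ]), 'attitude': array([ 0.73035429,  0.50580355, -0.26338417, -0.37599754])}
side {'vfov': 50.37889479384013, 'cx': 255.56197054769243, 'cy': 185.11235788754612, 'dist_coeffs': array([-0.00639624,  0.        ,  0.        ,  0.        ,  0.        ]), 'eye': array([ 0.47410825, -0.82633611,  0.77880954]), 'attitude': array([ 0.9056383 , -0.05966721,  0.02044881, -0.41933392])}
wrist {'vfov': 63.42611851959576, 'cx': 257.38942541052484, 'cy': 191.5401196743728, 'dist_coeffs': array([-0.01129949,  0.        ,  0.        ,  0.        ,  0.        ]), 'eye': array([0.20738735, 0.62086877, 0.38474658]), 'attitude': array([0.83595123, 0.5290708 , 0.07725687, 0.12369719])}
[ 8.44839216e-01  5.35019753e-01 -6.46569591e-04  3.79654448e-04] 0.15 0.09152036586756263
```

View pics/scene0.png

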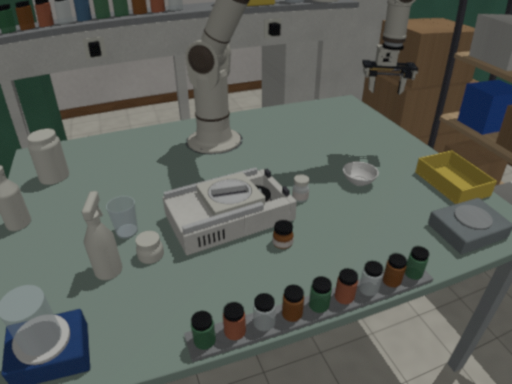

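View pics/side0.png

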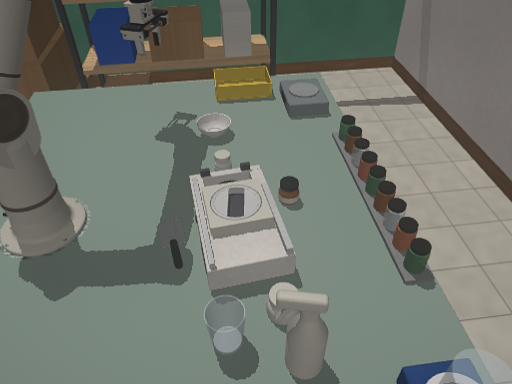

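View pics/wrist0.png

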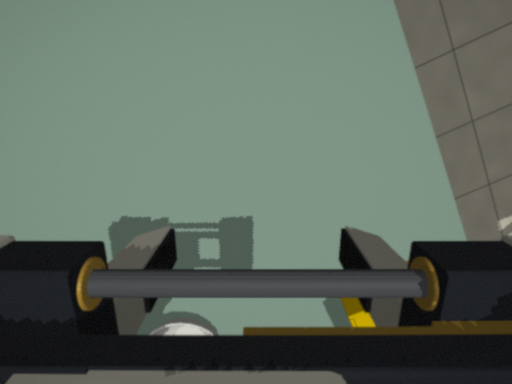

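Both fixed views show the unit: it is at about px (230,205) in scene and (240,220) in side, with its open bay towards world +y. I'll zoom in on both.

```bash
python3 - <<'E'
import cv2
a=cv2.imread("pics/scene0.png")[150:270,150:310]; b=cv2.imread("pics/side0.png")[140:290,170:310]
cv2.imwrite("pics/sc_z.png",cv2.resize(a,None,fx=5,fy=5,interpolation=cv2.INTER_CUBIC))
cv2.imwrite("pics/si_z.png",cv2.resize(b,None,fx=4,fy=4,interpolation=cv2.INTER_CUBIC))
E
```

```text
(no output)
```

View pics/sc_z.png

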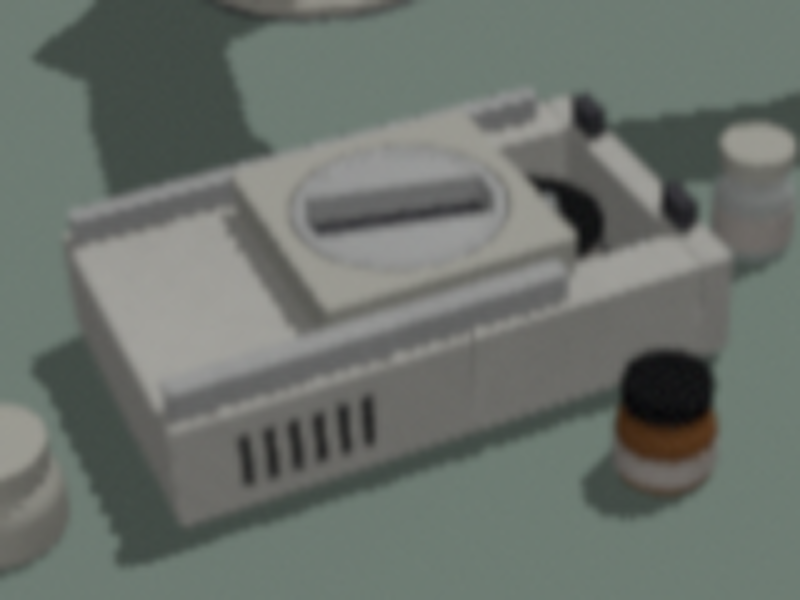

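View pics/si_z.png

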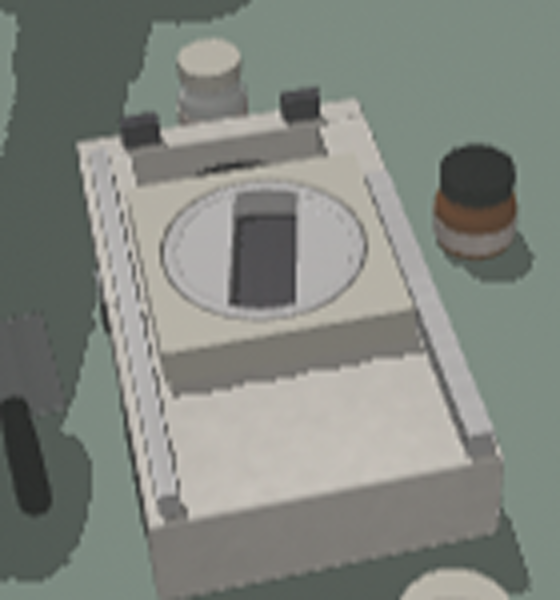

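```bash
cat >> h.py <<'E'
def cam(n):
    c=viewer.get_calibration(n); f=192/np.tan(np.radians(c['vfov']/2))
    K=np.array([[f,0,c['cx']],[0,f,c['cy']],[0,0,1]]); return K,np.array(c['dist_coeffs']),R.from_quat(c['attitude']),np.array(c['eye'])
def proj(cm,P):
    K,d,r,e=cm; Ri=r.inv(); rv=Ri.as_rotvec(); t=-Ri.apply(e)
    return cv2.projectPoints(np.atleast_2d(P).astype(float),rv,t,K,d)[0].reshape(-1,2)
def u2w(p,P):  # p=(x,y,yaw)
    P=np.atleast_2d(P); return R.from_euler('z',p[2]).apply(P)+[p[0],p[1],0]
def onplane(cm,uv,z):
    K,d,r,e=cm; n=cv2.undistortPoints(np.array([[uv]],float),K,d)[0,0]; v=r.apply([n[0],n[1],1]); return e+v*(z-e[2])/v[2]
E
cat > fit.py <<'E'
from h import *
from scipy.optimize import least_squares
def model(p):
    c=p[3]; y=.075-c; s,co=np.sin(p[4]),np.cos(p[4])
    M=lambda x,yy,z=.101:(x,yy,z)
    d={'d--':(-.1,-.17,.075),'d+-':(.1,-.17,.075),'d++':(.1,.17,.075),'d-+':(-.1,.17,.075),'b+-':(.1,-.17,0),
    'c--':M(-.075,y-.075),'c+-':M(.075,y-.075),'c++':M(.075,y+.075),'c-+':M(-.075,y+.075),'ctr':M(0,y)}
    for n,(a,b) in {'s-+':(-.02,.0525),'s++':(.02,.0525),'s+-':(.02,-.0525),'s--':(-.02,-.0525)}.items():
        d[n]=(a*co+b*s,y-a*s+b*co,.101)
    return d
S={'scene':({'d--':(70,242),'d+-':(170,432),'b+-':(187,525),'d++':(730,262),'c--':(237,182),'c+-':(328,312),'c++':(575,240),'ctr':(400,208)},5,(150,150)),
'side':({'d--':(150,530),'d+-':(500,462),'d++':(357,100),'d-+':(80,145),'b+-':(497,530),'c--':(165,352),'c+-':(420,308),'c++':(355,155),'ctr':(265,250),'s-+':(235,193),'s++':(298,193),'s+-':(297,307),'s--':(229,303)},4,(170,140))}
cs={n:cam(n) for n in S}
def res(p,full=False):
    m=model(p); out=[]
    for n,(o,k,off) in S.items():
        P=u2w(p,np.array([m[a] for a in o])); uv=np.array(list(o.values()))/k+off
        e=proj(cs[n],P)-uv
        if full:
            for a,b in zip(o,e): print(n,a,b.round(2))
        out.append(e.ravel())
    return np.concatenate(out)
s=least_squares(res,[.55,0,.1,.07,.1],loss='soft_l1')
print(s.x.round(4)); res(s.x,True); np.save('p.npy',s.x)
print(u2w(s.x,[[0,.075-s.x[3],.101]]))
E
python3 fit.py
```

```text
[ 0.5113 -0.091   0.1113  0.0717  0.2252]
scene d-- [-2.05 -1.48]
scene d+- [-0.54  0.69]
scene b+- [-0.72  3.27]
scene d++ [ 1.16 -0.93]
scene c-- [-1.87 -1.21]
scene c+- [-0.92  0.69]
scene c++ [-0.19  0.06]
scene ctr [-0.74 -0.14]
side d-- [-0.29 -1.25]
side d+- [ 1.54 -2.03]
side d++ [ 0.27 -1.51]
side d-+ [-0.89 -1.69]
side b+- [0.62 1.9 ]
side c-- [-0.53  0.28]
side c+- [-0.99 -0.19]
side c++ [-0.09 -1.14]
side ctr [ 0.08 -1.29]
side s-+ [ 0.24 -0.84]
side s++ [ 0.17 -1.12]
side s+- [ 0.03 -0.58]
side s-- [0.05 0.71]
[[ 0.51090832 -0.08767314  0.101     ]]
```

```bash
python3 - <<'E'
from h import *
effector.close(10)
q=manip.current_tcp_rot()
manip.move_pose([.30,.5,.34],q)
manip.move_pose([.636,-.12,.34],q)
manip.sleep(.3)
import pickle
c=cam("wrist"); im=viewer.get_image("wrist"); pickle.dump((c[0],c[1],c[2].as_quat(),c[3]),open('w1.pkl','wb'))
cv2.imwrite("pics/w1.png",im[:,:,::-1]); print(c[3],manip.current_tool_pos(),manip.current_clock(),manip.current_finger_gap())
cv2.imwrite("pics/w1z.png",cv2.resize(im[:,:,::-1],(800,600),interpolation=cv2.INTER_CUBIC))
p=np.load('p.npy'); print(proj(c,u2w(p,[[0,.075-p[3],.101],[.1,-.17,.075],[.1,.17,.075]])))
E
```

```text
[ 0.56560367 -0.08600782  0.49900221] [ 0.63602412 -0.11971357  0.34003969] 5.0667 -9.14522795229122e-05
[[236.30108043  55.08884841]
 [173.31874652 191.26839193]
 [391.36761095  55.96164046]]
```

View pics/w1z.png

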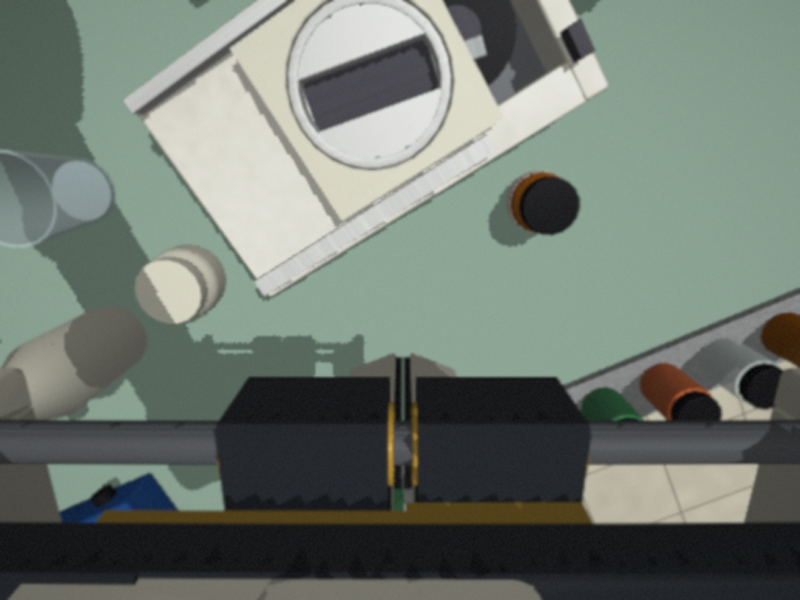

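```bash
sed -i "s/,'b+-':(187,525)//; s/,'b+-':(497,530)//" fit.py; sed -i "s/'b+-':(187,525),//" fit.py
python3 - <<'E'
s=open('fit.py').read()
s=s.replace("cs={n:cam(n) for n in S}","""import pickle
cs={n:cam(n) for n in S}
K,d,q,e=pickle.load(open('w1.pkl','rb')); cs['wrist']=(K,d,R.from_quat(q),e)
S['wrist']=({'d+-':(263,297),'d++':(607,87),'c+-':(341,222),'c++':(500,122),'ctr':(370,83),'s-+':(424,36),'s++':(440,88),'s+-':(319,131),'s--':(300,80)},1.5625,(0,0))""")
s=s.replace("e=proj(cs[n],P)-uv","e=(proj(cs[n],P)-uv)*(2 if n=='wrist' else 1)")
open('fit.py','w').write(s)
E
python3 fit.py
python3 - <<'E'
from h import *
for n,uv,z in [("spray",(305,372),0),("beaker",(228,340),0)]:
    print(n,onplane(cam("side"),uv,z))
E
```

```text
[ 0.5103 -0.094   0.1025  0.0683  0.2318]
scene d-- [-2.99 -1.78]
scene d+- [-2.31  0.48]
scene d++ [ 0.04 -0.53]
scene c-- [-1.72 -1.63]
scene c+- [-1.26  0.32]
scene c++ [-0.35 -0.03]
scene ctr [-0.77 -0.41]
side d-- [-1.46 -0.23]
side d+- [ 0.86 -0.48]
side d++ [ 0.67 -0.72]
side d-+ [-0.73 -1.24]
side c-- [-1.43  0.08]
side c+- [-1.75  0.01]
side c++ [-0.29 -1.06]
side ctr [-0.46 -1.32]
side s-+ [ 0.05 -0.96]
side s++ [-0.03 -1.07]
side s+- [-0.88 -0.53]
side s-- [-0.85  0.58]
wrist d+- [3.3  1.87]
wrist d++ [0.35 4.27]
wrist c+- [-0.92 -1.63]
wrist c++ [ 3.76 -2.84]
wrist ctr [-1.49  1.55]
wrist s-+ [ 4.34 -4.29]
wrist s++ [3.68 0.43]
wrist s+- [-7.22  2.82]
wrist s-- [-7.01  0.24]
[[ 0.50961385 -0.08735305  0.101     ]]
spray [ 0.6033712  -0.47692692  0.        ]
beaker [ 0.46204563 -0.39196718  0.        ]
```

```bash
python3 - <<'E'
from h import *
import pickle
K,d,q,e=pickle.load(open('w1.pkl','rb')); cm=(K,d,R.from_quat(q),e)
im=cv2.imread('pics/w1.png'); p=np.load('p.npy')
z=4; x0,y0=140,0
a=cv2.resize(im[0:150,x0:x0+200],None,fx=z,fy=z,interpolation=cv2.INTER_CUBIC)
def dr(P,col):
    uv=((proj(cm,u2w(p,P))-[x0,y0]+.5)*z).astype(np.int32); cv2.polylines(a,[uv],True,col,1)
y=.075-p[3]
t=np.linspace(0,2*np.pi,60)[:,None]
dr(np.hstack([.062*np.cos(t),y+.062*np.sin(t),0*t+.101]),(0,0,255))
dr([[s*.075,y+k*.075,.101] for s,k in((-1,-1),(1,-1),(1,1),(-1,1))],(255,0,0))
dr([[s*.1,k*.17,.075] for s,k in((-1,-1),(1,-1),(1,1),(-1,1))],(0,255,255))
s,co=np.sin(p[4]),np.cos(p[4])
dr([[A*co+B*s,y-A*s+B*co,.101] for A,B in((-.02,-.0525),(.02,-.0525),(.02,.0525),(-.02,.0525))],(0,200,0))
cv2.imwrite('pics/w1o.png',a)
E
```

```text
(no output)
```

View pics/w1o.png

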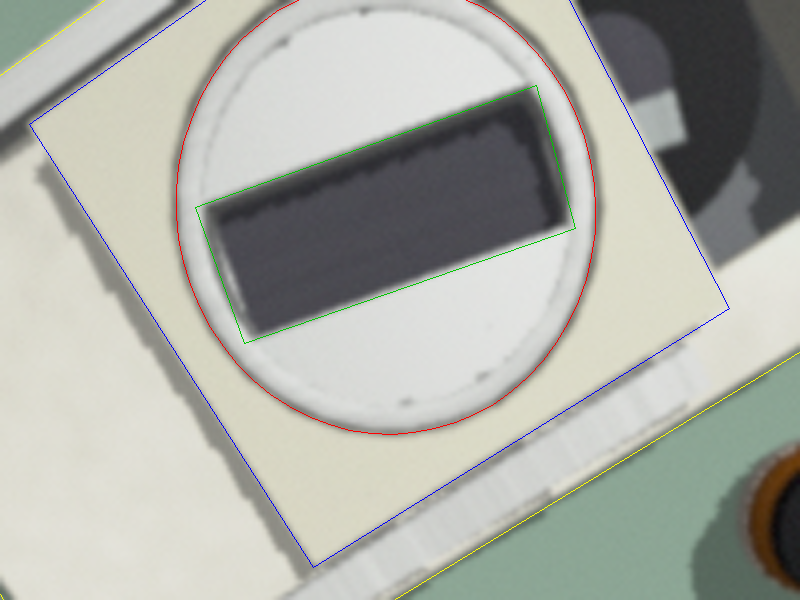

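The overlay of the fitted unit pose matches the wrist picture closely: cover edges, disc and slot all line up, with the slot centre near px (236,54) in the original. Next I'll check IK for the push and the turn.

```bash
cat >> h.py <<'E'
p=np.load('p.npy'); YAW=p[2]
def ori(a): return (R.from_euler('z',a)*R.from_euler('x',np.pi)).as_quat()   # world angle of tool x
def arc(th,r=.029,off=.0,cy=.075,z=.086,sg=1):
    # slot angle th clockwise; slot dir (sin th,cos th); leading (cw) dir (cos th,-sin th)
    s,c=np.sin(th),np.cos(th)
    P=np.array([sg*(r*s+off*c), cy+sg*(r*c-off*s), z])
    return u2w(p,P)[0]
E
python3 - <<'E'
from h import *
for k in(0,np.pi):
    print(k,'push',[None if (s:=manip.solve_ik(u2w(p,[x,y,.086])[0],ori(YAW+k))) is None else s.round(2) for x,y in((0,-.103),(0,-.009))])
    for sg in(1,-1):
        for th in(.2,.9,1.6):
            s=manip.solve_ik(arc(th,off=.0105,sg=sg),ori(YAW+np.pi/2-th+k)); print('turn',sg,th,None if s is None else s.round(2))
E
```

```text
0 push [array([ 0.14,  0.49,  0.22,  1.91, -0.15,  0.75,  0.55]), array([-0.01,  0.44,  0.19,  2.  , -0.12,  0.71,  0.36])]
turn 1 0.2 [-0.02  0.43 -0.06  2.01  0.04  0.71  1.37]
turn 1 0.9 [-0.08  0.45  0.05  1.97 -0.03  0.72  0.76]
turn 1 1.6 [-0.13  0.45  0.16  1.97 -0.11  0.73  0.17]
turn -1 0.2 [ 0.07  0.39 -0.04  2.06  0.02  0.69  1.49]
turn -1 0.9 [-0.04  0.37  0.06  2.1  -0.03  0.67  0.82]
turn -1 1.6 [-0.16  0.37  0.14  2.11 -0.08  0.67  0.12]
3.141592653589793 push [array([-0.57,  1.02,  1.35,  1.94, -1.11,  1.2 , -1.82]), array([-0.77,  0.97,  1.35,  2.02, -1.08,  1.15, -1.97])]
turn 1 0.2 [-0.43  0.46  0.44  2.02 -0.29  0.72 -1.48]
turn 1 0.9 [-0.95  0.99  1.35  2.   -1.09  1.17 -1.49]
turn 1 1.6 [ 0.81  0.74 -1.08  1.94  0.8   0.98  2.55]
turn -1 0.2 [-0.34  0.42  0.46  2.08 -0.29  0.7  -1.36]
turn -1 0.9 [-0.96  0.89  1.35  2.13 -1.04  1.08 -1.41]
turn -1 1.6 [ 0.83  0.63 -1.08  2.08  0.74  0.88  2.53]
```

```bash
python3 - <<'E'
from h import *
U=lambda x,y,z:u2w(p,[x,y,z])[0]
manip.move_pose(U(0,-.108,.20),ori(YAW))
manip.servo_line(U(0,-.108,.087),vel=.12); manip.sleep(.2)
f0=manip.current_force(); print('f0',f0.round(2),manip.current_tool_pos().round(4))
ax=R.from_euler('z',YAW).apply([0,1,0])
for y in (-.085,-.06,-.035,-.025,-.018,-.014,-.012,-.010,-.008,-.006,-.004,-.002,0):
    manip.servo_line(U(0,y,.087),vel=.05)
    f=manip.current_force()-f0; t=R.from_euler('z',-YAW).apply(manip.current_tool_pos()-[p[0],p[1],0])
    print(y,t.round(4),f.round(1),round(f@ax,1))
    if f@ax<-12: break
print(manip.current_clock())
E
```

```text
f0 [ 0.03 -0.65  0.52] [ 0.5219 -0.2016  0.0878]
-0.085 [ 0.0001 -0.0848  0.0871] [1.7 1.  0.2] 0.8
-0.06 [ 0.0002 -0.0592  0.087 ] [-1.2  0.6 -0.1] 0.7
-0.035 [ 0.0001 -0.0341  0.087 ] [-0.5  0.9 -0.3] 0.9
-0.025 [ 0.0001 -0.0242  0.087 ] [-0.8  1.1 -1.5] 1.2
-0.018 [ 0.     -0.0172  0.087 ] [-0.3  0.5 -1.2] 0.6
-0.014 [ 0.     -0.0135  0.087 ] [-0.4 -0.2 -0.8] -0.1
-0.012 [-0.    -0.012  0.087] [ 0.3 -0.1 -0.7] -0.1
-0.01 [-0.     -0.0099  0.087 ] [-0.3 -1.3 -0.7] -1.2
-0.008 [-0.0001 -0.0094  0.087 ] [ 0.4 -4.1 -1.1] -4.1
-0.006 [-0.0001 -0.0094  0.0871] [ 1.4 -8.4 -2.1] -8.5
-0.004 [-0.0001 -0.0093  0.0871] [  1.3 -13.7  -4.5] -13.7
11.2167
```

The contact force rose sharply at y = -9.3 mm, just where a shut cover should stop the finger. I'll back off and look.

```bash
python3 - <<'E'
from h import *
U=lambda x,y,z:u2w(p,[x,y,z])[0]
manip.servo_line(U(0,-.03,.087),vel=.1)
manip.servo_line(U(0,-.03,.22),vel=.2)
q=ori(1.128)
manip.move_pose([.636,-.08,.34],q); manip.sleep(.2)
cm=cam("wrist"); im=viewer.get_image("wrist")[:,:,::-1]; cv2.imwrite('pics/w2.png',im)
z=4; x0,y0=160,0
a=cv2.resize(im[0:150,x0:x0+200],None,fx=z,fy=z,interpolation=cv2.INTER_CUBIC)
def dr(P,col):
    uv=((proj(cm,u2w(p,P))-[x0,y0]+.5)*z).astype(np.int32); cv2.polylines(a,[uv],True,col,1)
y=.075
t=np.linspace(0,2*np.pi,60)[:,None]
dr(np.hstack([.062*np.cos(t),y+.062*np.sin(t),0*t+.101]),(0,0,255))
s,co=np.sin(p[4]),np.cos(p[4])
dr([[A*co+B*s,y-A*s+B*co,.101] for A,B in((-.02,-.0525),(.02,-.0525),(.02,.0525),(-.02,.0525))],(0,200,0))
dr([[s*.075,y+k*.075,.101] for s,k in((-1,-1),(1,-1),(1,1),(-1,1))],(255,0,0))
cv2.imwrite('pics/w2o.png',a); print(manip.current_clock())
E
```

```text
13.5333
```

View pics/w2o.png

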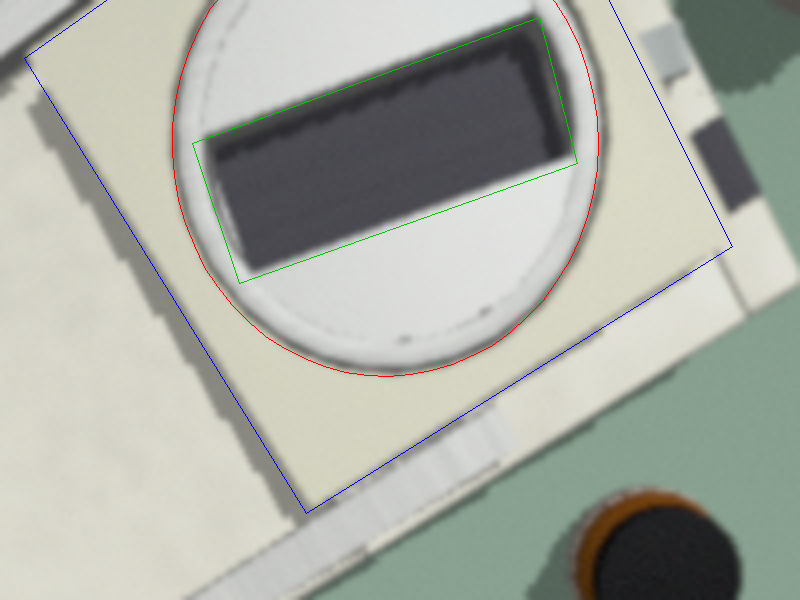

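The cover is shut: the bay is closed, and the slot centre is about 1.5 mm further along +y than predicted. I'll insert the finger and sweep.

```bash
cat > turn.py <<'E'
from h import *
CY=.0765; th0=p[4]; r=.029
A=lambda th,off,z=.087:(arc(th,r,off,CY,z),ori(YAW+np.pi/2-th))
P,q=A(th0,0,.16); manip.move_pose(P,q)
P,q=A(th0,0,.110); manip.servo_line(P,q,vel=.1); manip.sleep(.2); f0=manip.current_force(); m0=manip.current_wrist_torque()
ok=True
for z in(.100,.095,.087):
    P,q=A(th0,0,z); manip.servo_line(P,q,vel=.03); f=manip.current_force()-f0; print(z,f.round(1),manip.current_tool_pos()[2].round(4))
    if f[2]>8: ok=False; print('blocked'); break
if ok:
    P,q=A(th0,.0105); manip.servo_line(P,q,vel=.03); print('lead',(manip.current_force()-f0).round(1))
    for th in np.arange(th0+.1,1.75,.1):
        P,q=A(th,.0105); manip.servo_line(P,q,vel=.05)
        f=manip.current_force()-f0; t=np.array([np.cos(YAW-th),np.sin(YAW-th),0]); n=np.array([-t[1],t[0],0])
        print(round(th,2),(manip.current_tool_pos()-P).round(4),'tang',round(f@t,1),'rad',round(f@n,1),'z',round(f[2],1))
        if abs(f[:2]).max()>25: break
print(manip.current_clock())
E
python3 turn.py
```

```text
0.1 [ 0.  -0.4 -0.9] 0.0997
0.095 [-0.3 -0.7 -0.4] 0.0947
0.087 [ 0.1 -1.4  0. ] 0.0867
lead [-5.7 -1.5  2.3]
0.33 [-0.0021 -0.0003 -0.0007] tang -4.6 rad -2.2 z 2.2
0.43 [-0.0021 -0.0004 -0.0008] tang -4.5 rad -2.9 z 0.9
0.53 [-0.002  -0.0003 -0.0008] tang -4.4 rad -3.1 z -0.4
0.63 [-0.0019 -0.0002 -0.0008] tang -4.9 rad -3.8 z -0.8
0.73 [-0.0016 -0.0001 -0.0007] tang -3.6 rad -3.1 z -1.0
0.83 [-0.0009  0.0002 -0.0005] tang -3.6 rad -2.0 z -1.9
0.93 [-0.0001  0.0003 -0.0001] tang -3.0 rad -2.1 z -2.2
1.03 [0.0005 0.0001 0.0002] tang -1.7 rad -1.6 z -1.5
1.13 [ 0.0009 -0.      0.0004] tang -1.5 rad -0.6 z -1.3
1.23 [ 0.0011 -0.0001  0.0005] tang -0.3 rad -0.6 z -0.6
1.33 [ 0.0008 -0.0002  0.0004] tang 0.1 rad -1.0 z -0.7
1.43 [ 0.0004 -0.0001  0.0002] tang 0.4 rad -0.8 z -0.0
1.53 [ 0.0001 -0.0001  0.0001] tang -0.4 rad 0.1 z 0.8
1.63 [ 0.     -0.0001  0.    ] tang -0.3 rad -0.1 z 0.1
1.73 [-0.     -0.0001  0.    ] tang -1.1 rad -0.0 z 0.8
20.8
```

The tangential force faded after about 1.2 rad and I felt no stop yet. I'll look before pushing further.

```bash
python3 - <<'E'
from h import *
for n,(y0,y1,x0,x1) in {'side':(140,290,170,310),'scene':(140,260,150,310)}.items():
    im=viewer.get_image(n)[:,:,::-1]; cv2.imwrite(f'pics/{n}3.png',cv2.resize(im[y0:y1,x0:x1],None,fx=4,fy=4,interpolation=cv2.INTER_CUBIC))
E
```

```text
(no output)
```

View pics/side3.png

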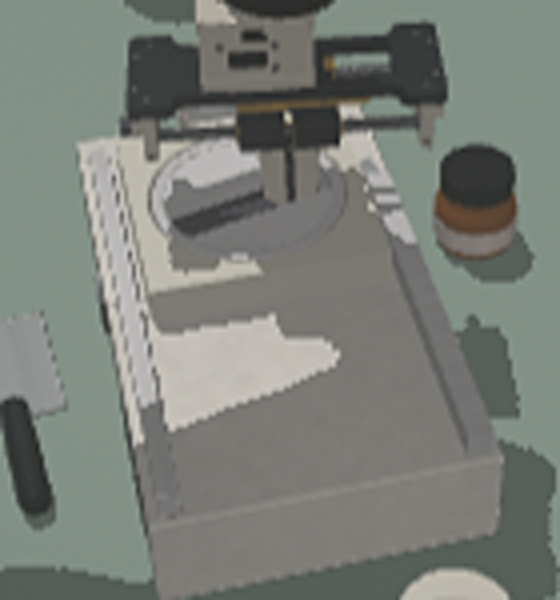

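View pics/scene3.png

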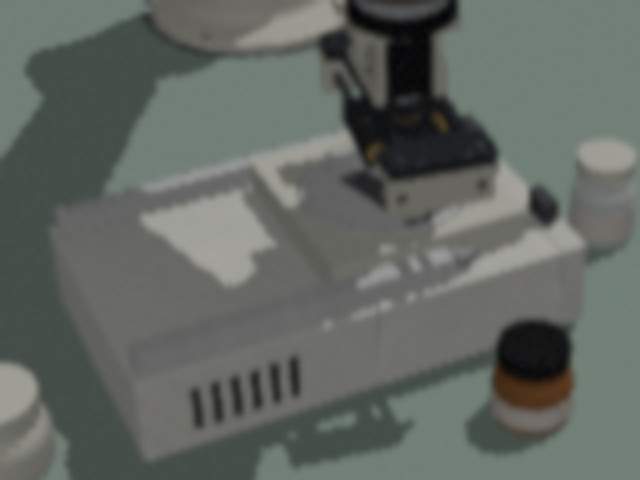

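The slot's visible edge is still slanted against the cover edge (slope about -0.31 vs -0.17 in the side view), so it isn't quite at the stop. I'll press further across until the stop is felt.

```bash
cat > press.py <<'E'
from h import *
CY=.0765; r=.029; th=1.57
f0=None
for off in np.arange(.010,.034,.0015):
    P=arc(th,r,off,CY,.087); manip.servo_line(P,ori(YAW+np.pi/2-th),vel=.03)
    f=manip.current_force(); t=np.array([np.cos(YAW-th),np.sin(YAW-th),0])
    print(round(off,4),(manip.current_tool_pos()-P).round(4),f.round(1),'tang',round(f@t,1))
    if f@t<-14: break
print(manip.current_clock())
E
python3 press.py
```

```text
0.01 [-0.0003 -0.0005 -0.0002] [0.2 0.4 0.2] tang -0.4
0.0115 [-0.0001 -0.0006 -0.    ] [-0.3  0.2 -0.7] tang -0.2
0.013 [-0.     -0.0002 -0.    ] [0.3 0.5 0.4] tang -0.5
0.0145 [-0.     -0.0002 -0.    ] [ 0.8 -0.1  0.1] tang 0.2
0.016 [0.     0.0001 0.    ] [-0.9  1.1 -0.8] tang -1.2
0.0175 [-0.      0.0004 -0.    ] [ 0.7  1.4 -0.3] tang -1.3
0.019 [-0.      0.0001 -0.    ] [ 0.4  1.6 -0.4] tang -1.5
0.0205 [-0.0001  0.0004 -0.0001] [-0.2  3.3 -0.3] tang -3.3
0.022 [-0.0002  0.0015 -0.0001] [-0.4  5.6 -0.2] tang -5.6
0.0235 [-0.0002  0.0024 -0.0001] [-0.4  7.6  0.2] tang -7.6
0.025 [-0.      0.0029 -0.0001] [-0.7  8.7  0.9] tang -8.8
0.0265 [ 0.0001  0.0031 -0.0001] [ 1.   9.2 -0.8] tang -9.0
0.028 [ 0.0002  0.0033 -0.0002] [ 1.1  9.6 -1.3] tang -9.4
0.0295 [0.0003 0.0033 0.    ] [-0.5  9.5  1. ] tang -9.5
0.031 [0.0003 0.0031 0.0001] [0.2 9.4 1.3] tang -9.3
0.0325 [0.0003 0.003  0.0001] [-0.3  9.4  1.1] tang -9.4
24.9833
```

The finger kept moving at a constant ~9.4 N, which might mean the cover was dragged. I'll lift clear and look.

```bash
python3 - <<'E'
from h import *
P=manip.current_tool_pos()
manip.servo_line(P+np.array([0,.006,0]),vel=.05)
manip.servo_line(P+np.array([0,.006,.12]),vel=.2)
manip.move_pose([.636,-.08,.34],ori(1.128)); manip.sleep(.2)
cm=cam("wrist"); im=viewer.get_image("wrist")[:,:,::-1]; cv2.imwrite('pics/w4.png',im)
import pickle; pickle.dump((cm[0],cm[1],cm[2].as_quat(),cm[3]),open('w4.pkl','wb'))
z=4; x0,y0=160,0
a=cv2.resize(im[0:150,x0:x0+200],None,fx=z,fy=z,interpolation=cv2.INTER_CUBIC)
def dr(P,col):
    uv=((proj(cm,u2w(p,P))-[x0,y0]+.5)*z).astype(np.int32); cv2.polylines(a,[uv],True,col,1)
y=.0765
th=1.571
s,co=np.sin(th),np.cos(th)
dr([[A*co+B*s,y-A*s+B*co,.101] for A,B in((-.02,-.0525),(.02,-.0525),(.02,.0525),(-.02,.0525))],(0,200,0))
dr([[s*.075,y+k*.075,.101] for s,k in((-1,-1),(1,-1),(1,1),(-1,1))],(255,0,0))
cv2.imwrite('pics/w4o.png',a); print(manip.current_clock())
E
```

```text
27.2917
```

View pics/w4o.png

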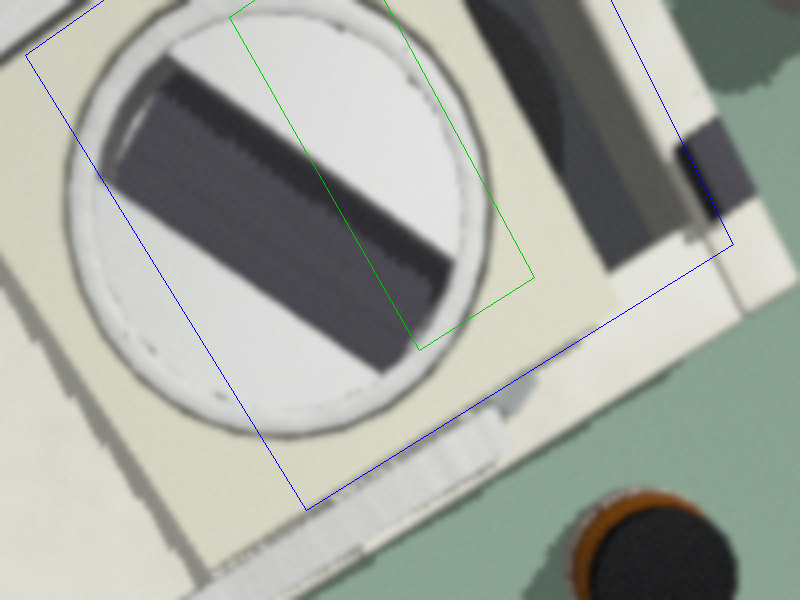

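The picture shows the cover was dragged about 38 mm open, with the dial near 1.1 rad, because working on the +y half of the slot pulls towards -y. I'll shut it again and turn from the -y half, where the sweep also presses the cover shut. First I'll measure the dial and cover.

```bash
python3 - <<'E'
from h import *
import pickle
K,d,q,e=pickle.load(open('w4.pkl','rb')); cm=(K,d,R.from_quat(q),e)
g=lambda a,b,z=.101:R.from_euler('z',-YAW).apply(onplane(cm,(a/4+160-.4,b/4-.4),z)-[p[0],p[1],0])
for A,B in(((172,58),(455,262)),((118,190),(384,372))):
    v=g(*B)-g(*A); print('dial',np.arctan2(v[0],v[1]))
print('slot corners',[g(*c).round(4) for c in((172,58),(455,262),(384,372),(105,180))])
print('corner ++',g(612,300), 'rear',g(205,585), 'disc', g(277,213))
E
```

```text
dial 1.134914541974489
dial 1.1261219354331924
slot corners [array([-0.0524,  0.0369,  0.101 ]), array([0.0366, 0.0784, 0.101 ]), array([0.0523, 0.044 , 0.101 ]), array([-0.0361,  0.0022,  0.101 ])]
corner ++ [0.07020485 0.11325628 0.101     ] rear [ 0.0780635  -0.03870532  0.101     ] disc [-0.00229862  0.04036377  0.101     ]
```

```bash
python3 - <<'E'
from h import *
U=lambda x,y,z:u2w(p,[x,y,z])[0]
manip.move_pose(U(0,-.072,.17),ori(YAW))
manip.servo_line(U(0,-.072,.087),vel=.12); manip.sleep(.1); f0=manip.current_force()
ax=R.from_euler('z',YAW).apply([0,1,0])
for y in (-.02,-.011,-.008,-.006,-.0045):
    manip.servo_line(U(0,y,.087),vel=.08 if y<-.015 else .05)
    f=manip.current_force()-f0; print(y,round(f@ax,1))
manip.servo_line(U(0,-.025,.087),vel=.15)
manip.servo_line(U(0,-.025,.125),vel=.15)
CY=.0765; th0=1.13; r=.029
A=lambda th,off,z=.087:(arc(th,r,off,CY,z,sg=-1),ori(YAW+np.pi/2-th))
P,q=A(th0,0,.125); manip.move_pose(P,q); manip.sleep(.15); f0=manip.current_force()
ok=True
for z in(.098,.087):
    P,q=A(th0,0,z); manip.servo_line(P,q,vel=.05); f=manip.current_force()-f0; print(z,f.round(1),manip.current_tool_pos()[2].round(4))
    if f[2]>8: ok=False; print('blocked'); break
if ok:
    for th,off in [(1.13,.0115),(1.25,.0115),(1.37,.0115),(1.49,.0115),(1.57,.0115),(1.57,.0135),(1.57,.0155),(1.57,.0175),(1.57,.0195)]:
        P,q=A(th,off); manip.servo_line(P,q,vel=.05)
        f=manip.current_force()-f0; t=-np.array([np.cos(YAW-th),np.sin(YAW-th),0])
        print(th,off,(manip.current_tool_pos()-P).round(4),'tang',round(f@t,1),'f',f.round(1))
        if f@t<-16: break
print(manip.current_clock())
E
```

```text
-0.02 1.5
-0.011 1.0
-0.008 -5.0
-0.006 -9.1
-0.0045 -12.2
0.098 [ 0.7  0.  -0. ] 0.0979
0.087 [ 1.2 -0.5  1.1] 0.0866
1.13 0.0115 [ 0.0012 -0.0002  0.0005] tang -5.0 f [ 3.9 -3.5 -1.2]
1.25 0.0115 [ 0.0009 -0.0008  0.0005] tang -5.5 f [ 3.7 -4.3 -0. ]
1.37 0.0115 [ 0.0008 -0.0011  0.0005] tang -6.1 f [ 3.7 -5.3  0.7]
1.49 0.0115 [ 0.0008 -0.0012  0.0004] tang -6.2 f [ 2.5 -5.8  1. ]
1.57 0.0115 [-0.0002 -0.0025  0.0003] tang -9.2 f [ 1.2 -9.1  3.7]
1.57 0.0135 [ 0.     -0.0044  0.0004] tang -14.1 f [  2.2 -13.9   2.4]
1.57 0.0155 [ 0.0002 -0.0063  0.0004] tang -18.2 f [  1.7 -18.1   2. ]
35.3
```

Firm stop felt: the tool stayed put while the force rose to 18 N. I'll withdraw and check.

```bash
python3 - <<'E'
from h import *
CY=.0765; r=.029; th=1.57
q=ori(YAW+np.pi/2-th)
manip.servo_line(arc(th,r,.002,CY,.087,sg=-1),q,vel=.05)
manip.servo_line(arc(th,r,.002,CY,.18,sg=-1),q,vel=.2)
manip.move_pose([.636,-.08,.34],ori(1.128)); manip.sleep(.2)
cm=cam("wrist"); im=viewer.get_image("wrist")[:,:,::-1]; cv2.imwrite('pics/w5.png',im)
z=4; x0,y0=160,0
a=cv2.resize(im[0:150,x0:x0+200],None,fx=z,fy=z,interpolation=cv2.INTER_CUBIC)
def dr(P,col):
    uv=((proj(cm,u2w(p,P))-[x0,y0]+.5)*z).astype(np.int32); cv2.polylines(a,[uv],True,col,1)
y=.0765
s,co=1,0
dr([[A*co+B*s,y-A*s+B*co,.101] for A,B in((-.02,-.0525),(.02,-.0525),(.02,.0525),(-.02,.0525))],(0,200,0))
dr([[s*.075,y+k*.075,.101] for s,k in((-1,-1),(1,-1),(1,1),(-1,1))],(255,0,0))
cv2.imwrite('pics/w5o.png',a)
cv2.imwrite('pics/side5.png',viewer.get_image('side')[:,:,::-1]); print(manip.current_clock())
E
```

```text
37.6583
```

View pics/w5o.png

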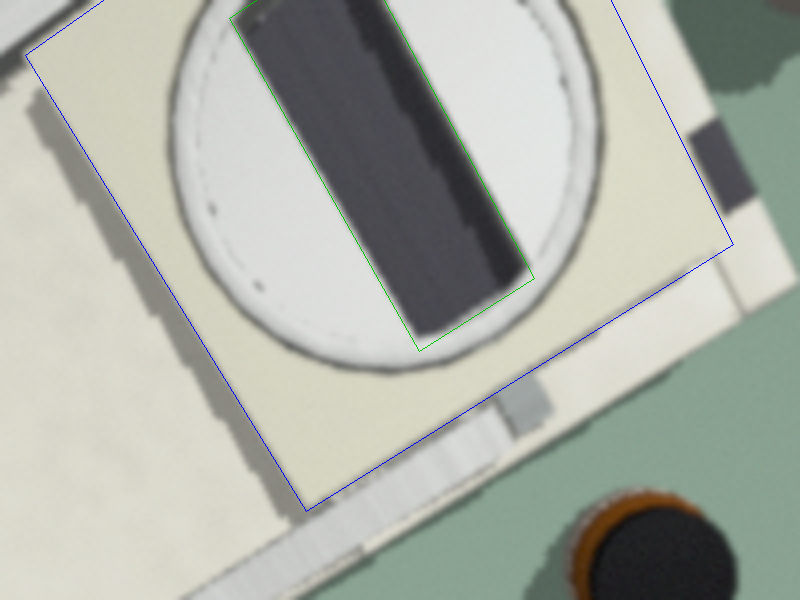

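View pics/side5.png

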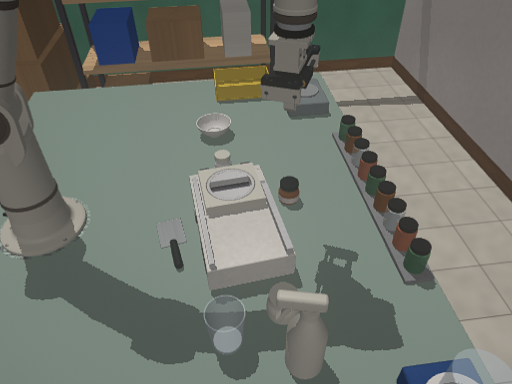

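The cover matches the shut outline, the slot lies along the unit's x, and the tongue is visible behind the +x rail end (px about (525,405) in the zoom). In the side view all bystanders stand where they were. I'll hand it in.

```bash
python3 -c "
from h import *
manip.hand_in(); print(manip.current_clock())"
```

```text
the job is handed in; nothing more can be done
the job is handed in; nothing more can be done
```

The cover is shut and the fastener is turned clockwise to its locked stop. I handed the job in after about 38 s, with the arm clear of everything.

**First try failed:** I pushed the cover shut on its rear edge, then turned the fastener from the +y half of the slot. That dragged the cover about 36 mm open and left the fastener near 1.13 rad.

**Fix:** I pushed the cover shut again, then turned from the -y half, where the sweep also presses the cover closed. It came to a firm stop: the force rose to 18 N with almost no further movement.

**Last checks:**
- **Cover and fastener:** In the final wrist picture the cover matches its shut outline to within 1–2 mm. The slot lies along the unit's x, and the cam tongue sits behind the end of the +x rail.
- **Bystanders:** In the side view they look unmoved; I compared them by eye and did not measure them.
- **Calibration difference:** The cover sits about 1.5 mm further along +y than my first estimate of the unit's position. That is within the calibration error, and the contact force confirmed the cover was against its stop.

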